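# Turn the drill-bit rack that sits backwards in its tray

### The job

Two drill-bit racks stand in trays on the bench, and one was put back the wrong way round: its red end is at the grey end of its tray. Lift that rack clear of its tray by the wooden grip, turn it half a turn, and set it back fully home, flat on the floor of the same tray, with its red end at the tray's red end. Leave the other rack where it is.

Things in the scene. Friction and masses are not known exactly. Their poses are not given: they have to be found in the camera images.
- rack_1_grip (a point): Loose 0.3 kg pine block, mm: 56 (x) x 130 (y) x 30 high, steel-grey drill bits standing up to 42 above both ends; one end painted red. Upright darker grip amid its top, 18 thick (x), 44 long (y), 50 high: take it here, fingers closing along x. Point: on the grip, 60 above the underside, 30 above the block's top, mid x and y. z up, +y to the rack's red end. Sits in tray 1.
- rack_2_grip (a point): Loose 0.3 kg pine block, mm: 56 (x) x 130 (y) x 30 high, brass-coloured drill bits standing up to 42 above both ends; one end painted red. Upright darker grip amid its top, 18 thick (x), 44 long (y), 50 high: take it here, fingers closing along x. Point: on the grip, 60 above the underside, 30 above the block's top, mid x and y. z up, +y to the rack's red end. Sits in tray 2.
- tray_1_red (a point): Grey tray of rack 1, fixed to the bench; inside, mm: 63 (x) x 137 (y), 3.5 play each side; floor 4 above bench, walls upright to 14, then flaring out 7 to the rim at 28. One end wall and its flat screw ear are red. Point: middle of the red end wall at rim height. z up, +y outwards through the red end; tray's middle 72 from here along -y.
- tray_2_red (a point): Grey tray of rack 2, fixed to the bench; inside, mm: 63 (x) x 137 (y), 3.5 play each side; floor 4 above bench, walls upright to 14, then flaring out 7 to the rim at 28. One end wall and its flat screw ear are red. Point: middle of the red end wall at rim height. z up, +y outwards through the red end; tray's middle 72 from here along -y.
There are look-alikes about, which are no part of the job. Leave any turquoise look-alike of the part that bears tray_1_red alone.

How it is judged (in metres and radians):
On the way:
1. the backward rack is lifted clear: its underside is above the rim of its tray (z of rack_1_grip in the frame of tray_1_red above 0.062 m), for 0.1 s.
At the end, for the whole second after the job is handed in: Rack 1 lies flat in tray 1 (its underside within 5 mm of the tray's floor, tilt under about 6 degrees), its middle within 12 mm of the tray's middle in length and width, its long axis within 10 degrees of the tray's, and its red end at the tray's red end (y of tray_1_red in the frame of rack_1_grip between 0.06 and 0.084 m and x of rack_1_grip in the frame of tray_1_red between -0.012 and 0.012 m and angle between the y axis of rack_1_grip and the y axis of tray_1_red, either way round below 0.175 rad and angle between rack_1_grip's own z axis and vertical below 0.1 rad and z of rack_1_grip in the frame of tray_1_red between 0.03 and 0.041 m); the robot touches nothing.
It fails at once if the other rack is moved by more than 15 mm (distance of rack_2_grip from where it was at the start of the episode above 0.015 m).
It also fails if it takes over 35 s, if anything falls off the work surface, if the arm or the gripper's body presses on something with over 40 N, if the wrist force passes 120 N, or if a joint passes its speed limit or range.

### The arm

A 6-joint arm with a two-finger parallel gripper is mounted at the origin on the work surface; the furniture and walls round the work are solid. World frame = base frame: x ahead of the robot, y to its left, z up, the work surface at z = 0. Lengths are in mm, angles in rad, forces in N, time in s.
With the tool pointing down it reaches from about 275 to 725 mm from the base axis. Payload 15.9 kg.
Tool frame: the origin (TCP) lies at the very end of the fingers, on their centre line; the grasp point (between the pads) lies 19 mm behind it; z points along the fingers, y is the line along which they close (so a half turn about z gives the same grasp; the last joint's range is limited). The gripper opens to 85 mm and grips with 20 to 120 N. Pads are 22 mm wide; open, the fingers measure 114 mm over their backs; the gripper's body (76 mm by 85 mm) begins 54 mm behind the grasp point. The pads swing forward as they close: fully open they stand 13 mm farther back than shut.
Start: joints at [1.175, 0.213, -0.034, 1.323, 0, 1.571], TCP at [192.766, 461.331, 231.306] pointing down, gripper open.
Joint ranges: [-2.98, 2.98], [-0.74, 1.72], [-1.14, 1.35], [-2.1, 2.04], [-1.57, 1.44], [-3.14, 3.14]. Speed limits (rad/s): [1.89, 1.89, 2.39, 2.57, 3.14, 3.14].

### API

Orientations are given as [roll, pitch, yaw] about the fixed x, y, z axes, in that order (R = Rz(yaw) Ry(pitch) Rx(roll)).
In Python, from bench import status, read_camera, calibration, order, look_for gives the robot as it stands.
- The arm moves only by the tool drive_tool, never from a script. Its argument "increments" is a list of rows, each a list of 7 numbers: the finger opening in mm, from 0 to 85.4, then the shift along the tool's x, y, z in mm, then the turn, a rotation vector about the tool's x, y, z in rad. In form: [[fingers, x, y, z, ax, ay, az], ...]. A call has 1 to 12 rows; each row shifts and turns the commanded pose from where the row before left it, along the tool's axes as they then stand; what a row does not reach is not made up. A row lasts 1/10 s, in which the tool goes at most 50 mm and 8.59 degrees, less where a joint would pass 70% of its speed; a pose out of reach is approached as far as the arm can. A call is refused whole if a number of a shift passes 50 or a number of a turn 0.15, either way. A call with a gripper value outside its range is refused whole. The fingers move at their own pace and stop on an object; the grip force is fixed at half the most. Time passes only in rows, so rows that do not move let the fingers close. It gives the time, the measured TCP pose, the force, the opening and the grip force at its end, in the units of the state.
- status.sense(): the state, without advancing time (a new reading comes with each control period).
- read_camera(name): name is "scene" or "top" or "wrist"; returns the picture (420x560x3 uint8, red, green, blue); there is no depth.
- calibration(name): a dict with "fovy" (degrees; the focal length in pixels is half the picture's height over the tangent of half this angle, whatever the lens; pixels are square), "cx", "cy" (the principal point, pixels), "world_to_cam" (4x4, takes a point from world to camera coordinates). Camera axes: x right, y up, looking along -z (the intrinsics and any distortion apply to the point x, -y, -z); pixel columns grow to the right and rows downward; lengths in mm; the calibration is good to about 2 mm. A picture is of the moment at which its call begins: read the wrist's pose just before it. calibration takes no time and is no camera call; for the wrist camera it gives the pose at the moment of the call.
- order.hand_in(): hands the job in; it is judged then, once.
Trained networks look in the newest picture that a camera, given by its name, has taken for a name from the list of things; names that differ only in an ending like _2 or _b are one class to them, and where a whole thing is asked for, a point or a joint stands for the part that bears it (a point fixed in the world has none). Each returns a list of dicts, best first, with "score" (0 to 1); they miss things now and then, are a little off and sometimes report something else, mostly with a low value. They report only what shows in the picture. A call takes as long as a camera call. They do not tell look-alikes from the thing itself.
- look_for(label, camera): "point" ([column, row] in pixels, amid what is visible of it).
The state is a dict: "clock": time; "joints": joint angles; "dq": joint speeds; "tau": joint torques, N m; "ee_pos": TCP position; "ee_rot": TCP orientation; "wrist_force": force on the tool from outside, world axes, zero at the start; "torque": the same for the moment, N m; "width": finger opening in mm; "grasp_force": force on a finger pad.
Only numpy, scipy, OpenCV 4.12 (cv2) and the standard library are available. Lean on these libraries where they do the work, as an engineer would, in place of code of your own. Each camera call takes 0.05 s, during which the arm holds its last target. There are 200 camera calls.

## Working session

There is one attempt and no reset: what is moved stays moved. The work goes in short steps, Python scripts to look and compute and a tool call to move; the robot and the scene stay as the last step left them, time stands still between calls to the robot, and variables do not carry over. Pictures are saved under pics/ and viewed, at most 10 in all, crops included, and the job is handed in when it is done.

Besides the shell and the picture viewer there is one more tool, called after "Request:" as name(argument=value, ...) on one line, values as JSON. drive_tool: Moves the arm, as the interface text tells. Its arguments: {"type":"object","properties":{"increments":{"type":"array","items":{"type":"array","items":{"type":"number"}}}},"required":["increments"]}

```bash
mkdir -p pics; ls; python3 - <<'E'
from bench import *
import cv2,numpy as np
s=status.sense();print(s['clock'],s['ee_pos'],s['ee_rot'],s['width'])
for c in ['scene','top']:
    im=read_camera(c);cv2.imwrite(f'pics/{c}.png',im[:,:,::-1])
    k=calibration(c);print(c,k)
    for l in ['rack_1_grip','tray_1_red']:
        print(l,[(np.round(d['point']).tolist(),round(d['score'],2)) for d in look_for(l,c)])
E
```

```text
pics
0.0 [192.65590353 461.01857609 230.81422634] [-3.14047868e+00  9.85231866e-06  2.74579434e+00] 85.38806048803264
scene {'fovy': 44.3187002132244, 'cx': 273.0150205533619, 'cy': 208.7347006872444, 'world_to_cam': array([[ 7.19143283e-01, -6.94707833e-01,  1.46275541e-02,
        -3.29087242e+02],
       [ 3.96216451e-01,  4.27264506e-01,  8.12685404e-01,
        -2.16817944e+02],
       [-5.70828751e-01, -5.78641572e-01,  5.82519072e-01,
        -9.69814928e+02],
       [ 0.00000000e+00,  0.00000000e+00,  0.00000000e+00,
         1.00000000e+00]])}
rack_1_grip []
tray_1_red [([374.0, 277.0], 0.92), ([161.0, 218.0], 0.91)]
top {'fovy': 49.65713741222298, 'cx': 277.294166462454, 'cy': 217.19930016440804, 'world_to_cam': array([[-1.97239425e-02, -9.99773264e-01, -8.02418097e-03,
        -2.99708341e+01],
       [ 9.79975812e-01, -2.09226329e-02,  1.98014271e-01,
        -4.30523908e+02],
       [-1.98137261e-01, -3.95788116e-03,  9.80166293e-01,
        -9.32954123e+02],
       [ 0.00000000e+00,  0.00000000e+00,  0.00000000e+00,
         1.00000000e+00]])}
rack_1_grip [([374.0, 184.0], 0.77)]
tray_1_red [([152.0, 306.0], 0.9), ([365.0, 172.0], 0.85)]
```

View pics/scene.png

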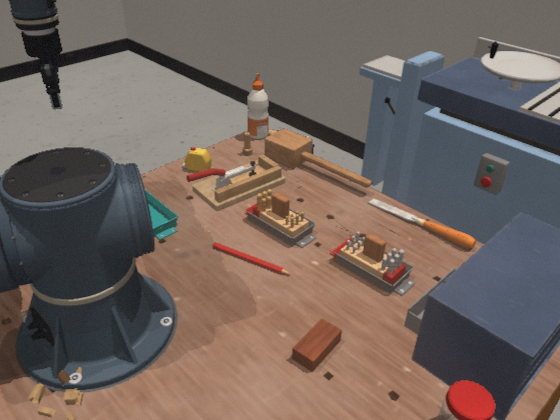

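View pics/top.png

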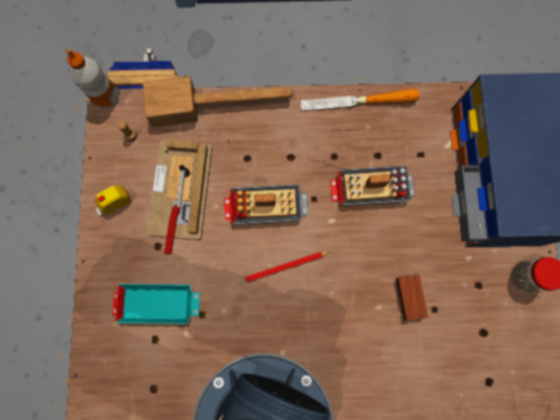

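The scene view shows a steel-bit rack at (374,258) with its red end on the near right, opposite the tray's red ear at (337,248). The brass-bit rack at (281,216) has its red end at the tray's red end.

In the top view, candidates for rack 1 are:
- the steel rack at (375,185)
- the brass rack at (265,204), which is rack 2
- the empty turquoise tray at (155,304), a look-alike

I choose the steel rack at (375,185), whose tray has its red end at (337,190), and check it in one close crop.

```bash
python3 - <<'E'
import cv2,numpy as np
a=cv2.imread('pics/top.png')[155:215,325:420];b=cv2.imread('pics/scene.png')[225:300,325:420]
a=cv2.resize(a,None,fx=6,fy=6,interpolation=cv2.INTER_CUBIC)[:280]; b=cv2.resize(b,None,fx=4,fy=4,interpolation=cv2.INTER_CUBIC)
c=np.zeros((590,570,3),np.uint8);c[:280]=a;c[290:590,:380]=b
cv2.imwrite('pics/crop.png',c)
E
```

```text
(no output)
```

View pics/crop.png

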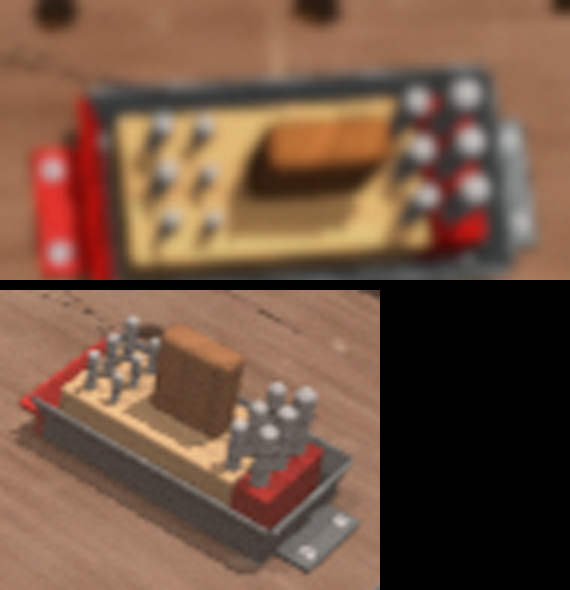

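The crop confirms it: steel bits, rack red end at crop (460,170), tray red wall at the opposite end (90,190).

```bash
cat > h.py <<'E'
import numpy as np,cv2
from bench import *
def ray(k,p):
    f=210/np.tan(np.radians(k['fovy']/2));T=k['world_to_cam'];R=T[:3,:3]
    d=R.T@np.array([(p[0]-k['cx'])/f,-(p[1]-k['cy'])/f,-1]);return -R.T@T[:3,3],d/np.linalg.norm(d)
def atz(k,p,z):
    o,d=ray(k,p);return o+d*(z-o[2])/d[2]
def tri(obs):
    A=0;b=0
    for k,p in obs:
        o,d=ray(k,p);M=np.eye(3)-np.outer(d,d);A=A+M;b=b+M@o
    x=np.linalg.solve(A,b);return x,[np.linalg.norm(np.cross(x-ray(k,p)[0],ray(k,p)[1])) for k,p in obs]
def proj(k,X):
    f=210/np.tan(np.radians(k['fovy']/2));c=k['world_to_cam']@np.append(X,1)
    return np.array([k['cx']+f*c[0]/-c[2],k['cy']-f*c[1]/-c[2]])
E
python3 - <<'E'
from h import *
t=calibration('top');s=calibration('scene')
T=lambda x,y:(t,(x/6+325,y/6+155)); S=lambda x,y:(s,(x/4+325,(y-290)/4+225))
np.set_printoptions(precision=1,suppress=True)
print('grip top',*tri([T(331,143),S(203,346)]))
for n,p,z in [('gl',(272,146),84),('gr',(390,140),84),('redwall corner back',(82,95),28),('grey corner back',(490,70),28)]: print(n,atz(*T(*p),z))
print('rear red corner',*tri([T(85,92),S(103,342)])); print('ear hole',*tri([T(520,222),S(308,552)]),*tri([T(512,135),S(341,520)]))
w=calibration('wrist');print(w)
E
```

```text
grip top [ 500.2 -256.8   81.1] [np.float64(0.8829871985342771), np.float64(0.8829871985342799)]
gl [ 498.1 -234.9   84. ]
gr [ 499.3 -276.1   84. ]
redwall corner back [ 535.2 -177.5   28. ]
grey corner back [ 541.5 -329.3   28. ]
rear red corner [ 535.7 -177.    19. ] [np.float64(4.315288868030567), np.float64(4.3152888680307235)]
ear hole [ 489.7 -343.5    3.9] [np.float64(0.5195760564621706), np.float64(0.5195760564621563)] [ 522.8 -342.3    4.1] [np.float64(0.5379724063529542), np.float64(0.5379724063531112)]
{'fovy': 65.51205331161377, 'cx': 274.69470818211573, 'cy': 212.23609667006707, 'world_to_cam': array([[   0.4,    0.9,    0. , -500.1],
       [  -0.9,    0.4,   -0.3,   41.2],
       [  -0.3,    0.1,    1. , -379.5],
       [   0. ,    0. ,    0. ,    1. ]])}
```

Request:
drive_tool(increments=[[85,0,0,0,0,0,0.142],[85,0,0,0,0,0,0.142],[85,0,0,0,0,0,0.142],[85,0,0,0,0,0,0.142],[85,0,0,0,0,0,0.142],[85,0,0,0,0,0,0.142],[85,0,0,0,0,0,0.142],[85,0,0,0,0,0,0.142]])

```text
clock: 1.1
ee_pos: [192.7, 461.3, 231.2]
ee_rot: [-3.141, 0.0, 1.604]
wrist_force: [0.0, -0.2, 0.1]
width: 84.8
grasp_force: 0.0
```

```bash
python3 - <<'E'
from h import *
s=status.sense();print(s['clock'],s['ee_pos'],s['ee_rot'],s['joints'])
T=calibration('wrist')['world_to_cam'];print(-T[:3,:3].T@T[:3,3],-T[2,:3])
E
```

```text
1.1 [192.72972098 461.29352003 231.22103197] [-3.14149656e+00  1.62511658e-04  1.60396621e+00] [ 1.17502504e+00  2.12986221e-01 -3.45049675e-02  1.32349289e+00
  1.97970357e-05  2.71265149e+00]
[190.51622058 540.10465475 374.03342621] [ 0.01169123 -0.30810542 -0.95128038]
```

Request:
drive_tool(increments=[[85,-41.4,19.1,0,0,0,0],[85,-41.4,19.1,0,0,0,0],[85,-41.4,19.1,0,0,0,0],[85,-41.4,19.1,0,0,0,0],[85,-41.4,19.1,0,0,0,0],[85,-41.4,19.1,0,0,0,0],[85,-41.4,19.1,0,0,0,0],[85,-41.4,19.1,0,0,0,0],[85,-41.4,19.1,0,0,0,0],[85,-41.4,19.1,0,0,0,0],[85,-41.4,19.1,0,0,0,0],[85,-41.4,19.1,0,0,0,0]])

```text
clock: 2.3
ee_pos: [441.7, -28.2, 231.4]
ee_rot: [3.141, -0.0, 1.609]
wrist_force: [0.9, 1.5, 0.0]
width: 85.0
grasp_force: 0.0
```

Request:
drive_tool(increments=[[85,-41.4,19.1,0,0,0,0],[85,-41.4,19.1,0,0,0,0],[85,-41.4,19.1,0,0,0,0],[85,0,0,0,0,0,0],[85,0,0,0,0,0,0]])

```text
clock: 2.8
ee_pos: [503.2, -148.7, 230.7]
ee_rot: [-3.141, -0.0, 1.608]
wrist_force: [-0.9, 0.4, -0.1]
width: 85.0
grasp_force: 0.0
```

```bash
cat > snap.py <<'E'
from h import *
import sys,json
s=status.sense();print(s['clock'],s['ee_pos'],s['ee_rot'])
k=calibration('wrist');im=read_camera('wrist')
n=sys.argv[1];cv2.imwrite(f'pics/{n}.png',im[:,:,::-1]);k['world_to_cam']=k['world_to_cam'].tolist();json.dump(k,open(n+'.json','w'))
E
python3 snap.py w1
```

```text
2.8 [ 503.15112909 -148.70763949  230.74614081] [-3.14058316e+00 -4.64094229e-04  1.60802845e+00]
```

View pics/w1.png

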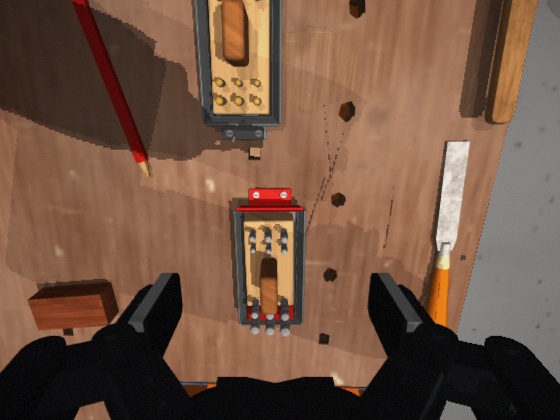

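w1 shows tray 1's red wall at about (270,208), its ear at (270,194), the grip at (269,285) and the rack's red end at (269,315). Rack 2 is above it, at (238,60).

Request:
drive_tool(increments=[[85,-35,-1,0,0,0,0],[85,-35,0,0,0,0,0],[85,0,0,0,0,0,0],[85,0,0,0,0,0,0]])

```text
clock: 3.25
ee_pos: [504.7, -217.4, 231.5]
ee_rot: [3.142, -0.0, 1.61]
wrist_force: [-0.3, -0.4, -0.4]
width: 85.3
grasp_force: 0.0
```

```bash
python3 snap.py w2; python3 - <<'E'
import cv2,numpy as np
a=cv2.imread('pics/w1.png')[180:345,225:325];b=cv2.imread('pics/w2.png')[70:270,215:335]
r=lambda a,s:cv2.resize(a,None,fx=s,fy=s,interpolation=cv2.INTER_CUBIC)
c=np.zeros((600,800,3),np.uint8);a=r(a,3.5);b=r(b,3);c[:a.shape[0],:350]=a[:600];c[:600,360:720]=b
cv2.imwrite('pics/c2.png',c)
E
```

```text
3.25 [ 504.73779761 -217.36183201  231.47671004] [ 3.14151435e+00 -2.21988706e-04  1.60977520e+00]
```

View pics/c2.png

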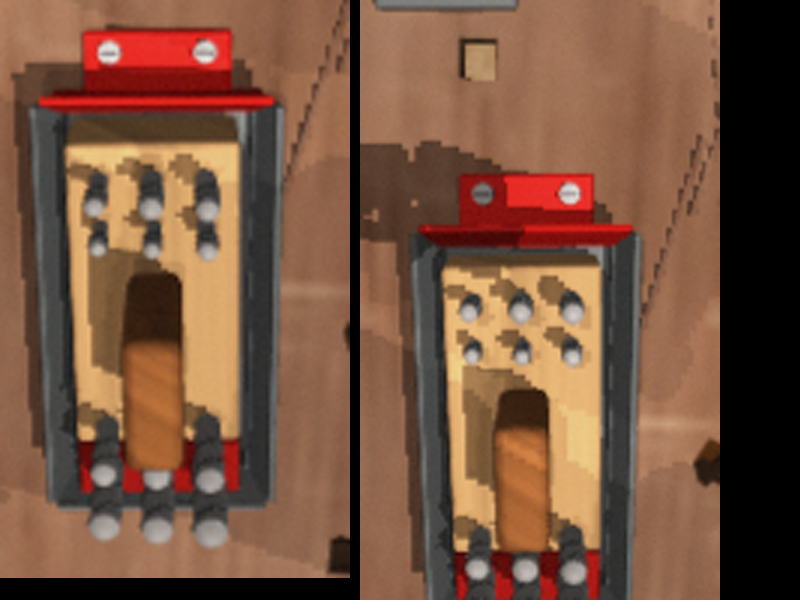

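```bash
python3 - <<'E'
from h import *
import json
def L(n):
    k=json.load(open(n+'.json'));k['world_to_cam']=np.array(k['world_to_cam']);return k
a=L('w1');b=L('w2');np.set_printoptions(precision=1,suppress=True)
A=lambda x,y:(a,(x/3.5+225-.4,y/3.5+180-.4));B=lambda x,y:(b,((x-360)/3+215-.3,y/3+70-.3))
P={}
for n,p,q in [('g1',(125,340),(496,428)),('g2',(182,340),(548,428)),('g3',(182,470),(547,550)),('g4',(127,470),(498,550)),('rimL',(38,100),(419,232)),('rimR',(275,98),(633,230)),('scL',(109,52),(483,194)),('scR',(206,51),(570,193))]:
    x,e=tri([A(*p),B(*q)]);z={'g':84,'r':28,'s':4}[n[0]];P[n]=(atz(*A(*p),z)+atz(*B(*q),z))/2
    print(n,x,np.round(e,1),'atz',atz(*A(*p),z)[:2],atz(*B(*q),z)[:2])
g=np.mean([P['g%d'%i] for i in (1,2,3,4)],0);r=(P['rimL']+P['rimR'])/2
d=P['g1']+P['g2']-P['g3']-P['g4'];print('grip',g,'ang',np.degrees(np.arctan2(d[1],d[0])))
for u,v in (('rimL','rimR'),('scL','scR')):
    d=P[v]-P[u];print('tray axis deg',np.degrees(np.arctan2(d[1],d[0]))+90,np.linalg.norm(d))
an=np.radians(92.2);print('red',r,'tray mid',r-72*np.array([np.cos(an),np.sin(an),0]))
E
```

```text
g1 [ 492.4 -235.3   77.4] [0.1 0.1] atz [ 492.7 -231.6] [ 492.5 -233.1]
g2 [ 509.  -234.6   77.5] [0.1 0.1] atz [ 508.9 -231. ] [ 508.7 -232.5]
g3 [ 510.4 -274.    84.3] [0.2 0.2] atz [ 510.6 -274.2] [ 510.1 -274.1]
g4 [ 494.3 -274.6   84.3] [0. 0.] atz [ 494.3 -274.8] [ 494.2 -274.7]
rimL [ 460.6 -181.8   17.9] [0.2 0.2] atz [ 461.5 -178.6] [ 461.9 -180.5]
rimR [ 537.4 -177.9   18.7] [0. 0.] atz [ 536.5 -175.1] [ 536.6 -176.9]
scL [ 482.5 -168.8    2.8] [0.1 0.1] atz [ 482.5 -168.4] [ 482.7 -168.7]
scR [ 514.8 -167.1    3.2] [0. 0.] atz [ 514.8 -166.9] [ 514.8 -167. ]
grip [ 501.5 -253.3   84. ] ang 92.20138113250681
tray axis deg 92.73173210240292 74.86368188909236
tray axis deg 92.84265834000377 32.25373526357476
red [ 499.1 -177.8   28. ] tray mid [ 501.9 -249.7   28. ]
```

Request:
drive_tool(increments=[[85,-35.5,-4,0,0,0,0],[85,0,0,30,0,0,0],[85,0,0,40,0,0,0],[85,0,0,40,0,0,0],[85,0,0,20,0,0,0],[85,0,0,0,0,0,0],[85,0,0,0,0,0,0]])

```text
clock: 4.0
ee_pos: [502.7, -252.7, 102.3]
ee_rot: [3.141, 0.0, 1.611]
wrist_force: [1.4, -0.1, 0.0]
width: 85.1
grasp_force: 0.0
```

```bash
python3 snap.py w3
```

```text
4.0 [ 502.73781654 -252.74629097  102.33487313] [3.14111473e+00 1.23099433e-04 1.61105965e+00]
```

View pics/w3.png

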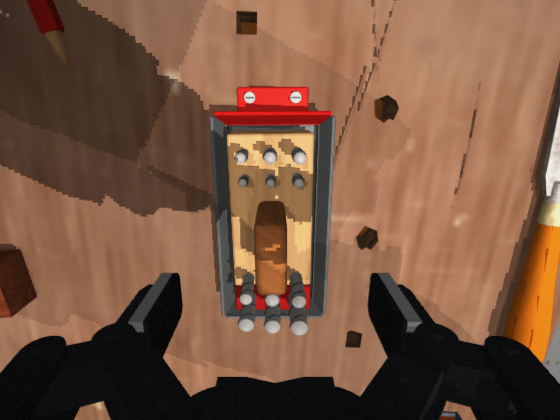

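The grip at (270,250) lies between the fingers, the red tray wall is at (272,118) and the grey end rim at (273,314). One numeric check, then I close.

```bash
python3 - <<'E'
from h import *
import json
k=json.load(open('w3.json'));k['world_to_cam']=np.array(k['world_to_cam'])
for p,z in [((211,115),28),((332,113),28),((222,315),28),((325,313),28),((250,97.5),4),((295.5,97.5),4),((256,293),84),((287,292),84),((231,134),34),((313,133),34)]: print(p,z,atz(k,p,z)[:2].round(1))
E
```

```text
(211, 115) 28 [ 459.9 -180.8]
(332, 113) 28 [ 536.9 -176.4]
(222, 315) 28 [ 465.6 -330. ]
(325, 313) 28 [ 545.6 -325. ]
(250, 97.5) 4 [ 482.9 -168.7]
(295.5, 97.5) 4 [ 514.6 -167.4]
(256, 293) 84 [ 493.7 -274.4]
(287, 292) 84 [ 511.2 -273.1]
(231, 134) 34 [ 473.4 -191.6]
(313, 133) 34 [ 525.1 -188.9]
```

Request:
drive_tool(increments=[[85,0,-1,30,0,0,0],[85,0,0,27,0,0,0],[85,0,0,0,0,0,0],[0,0,0,0,0,0,0],[0,0,0,0,0,0,0],[0,0,0,0,0,0,0],[0,0,0,0,0,0,0],[0,0,0,0,0,0,0],[0,0,0,0,0,0,0],[0,0,0,0,0,0,0],[0,0,0,0,0,0,0]])

```text
clock: 5.15
ee_pos: [501.5, -253.9, 44.9]
ee_rot: [3.141, 0.0, 1.61]
wrist_force: [-1.5, 1.0, 7.3]
width: 17.2
grasp_force: 61.7
```

Request:
drive_tool(increments=[[0,0,0,-10,0,0,0],[0,0,0,-20,0,0,0],[0,0,0,-30,0,0,0],[0,0,0,-30,0,0,0],[0,0,0,-30,0,0,0],[0,0,0,0,0,0,0],[0,0,0,0,0,0,-0.07],[0,0,0,0,0,0,-0.14],[0,0,0,0,0,0,-0.14],[0,0,0,0,0,0,-0.14],[0,0,0,0,0,0,-0.14],[0,0,0,0,0,0,-0.14]])

```text
clock: 6.35
ee_pos: [500.9, -253.4, 163.6]
ee_rot: [-3.141, -0.001, 2.386]
wrist_force: [0.5, 0.4, -3.1]
width: 17.2
grasp_force: 60.2
```

Request:
drive_tool(increments=[[0,0,0,0,0,0,-0.14],[0,0,0,0,0,0,-0.14],[0,0,0,0,0,0,-0.14],[0,0,0,0,0,0,-0.14],[0,0,0,0,0,0,-0.14],[0,0,0,0,0,0,-0.14],[0,0,0,0,0,0,-0.14],[0,0,0,0,0,0,-0.14],[0,0,0,0,0,0,-0.14],[0,0,0,0,0,0,-0.14],[0,0,0,0,0,0,-0.14],[0,0,0,0,0,0,-0.14]])

```text
clock: 7.55
ee_pos: [500.9, -253.4, 163.6]
ee_rot: [3.14, -0.0, -2.218]
wrist_force: [-0.3, 0.4, -2.5]
width: 17.5
grasp_force: 60.2
```

Request:
drive_tool(increments=[[0,0,0,0,0,0,-0.14],[0,0,0,0,0,0,-0.14],[0,0,0,0,0,0,-0.14],[0,0,0,0,0,0,-0.14],[0,0,0,0,0,0,-0.1],[0,0,0,0,0,0,0],[0,0,0,0,0,0,0],[0,0,0,0,0,0,0]])

```text
clock: 8.35
ee_pos: [501.3, -253.6, 164.1]
ee_rot: [3.141, 0.0, -1.566]
wrist_force: [-0.3, -0.6, -3.2]
width: 17.0
grasp_force: 60.2
```

```bash
python3 snap.py w4
```

```text
8.35 [ 501.25691768 -253.61404922  164.08487898] [ 3.14125333e+00  1.66446866e-04 -1.56589918e+00]
```

View pics/w4.png

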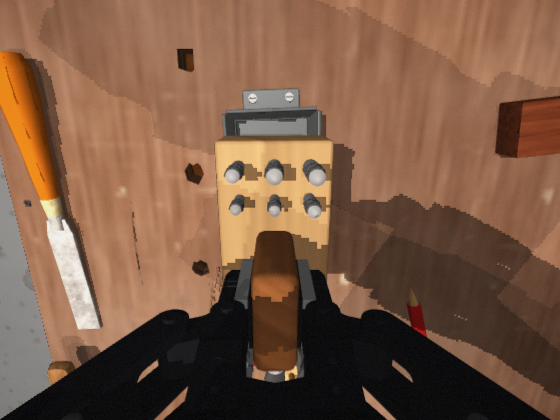

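w4 shows the held rack with its plain end at (217–332,138), and the grey tray end below at (271,113) with its screws at (252,98) and (289,97).

```bash
python3 - <<'E'
from h import *
import json
k=json.load(open('w4.json'));k['world_to_cam']=np.array(k['world_to_cam'])
for p,z in [((217,139),153),((331,138.5),153),((220,265),153),((328,265),153),((252.5,98),4),((289.5,97),4),((224,112),28),((321,109),28)]: print(p,z,atz(k,p,z)[:2].round(1))
E
```

```text
(217, 139) 153 [ 528.8 -318.5]
(331, 138.5) 153 [ 476.1 -319. ]
(220, 265) 153 [ 530.4 -253.8]
(328, 265) 153 [ 473.9 -254.2]
(252.5, 98) 4 [ 521.8 -339.7]
(289.5, 97) 4 [ 489.5 -340.7]
(224, 112) 28 [ 543.7 -328.2]
(321, 109) 28 [ 464.6 -331. ]
```

Request:
drive_tool(increments=[[0,0,0,20,0,0,-0.042],[0,0,0,30,0,0,0],[0,0,0,30,0,0,0],[0,0,0,10,0,0,0],[0,0,0,5,0,0,0],[0,0,0,4,0,0,0],[0,0,0,4,0,0,0],[0,0,0,4,0,0,0],[0,0,0,3,0,0,0],[0,0,0,0,0,0,0]])

```text
clock: 9.4
ee_pos: [501.3, -253.7, 54.1]
ee_rot: [3.141, 0.0, -1.521]
wrist_force: [0.2, -0.2, -3.0]
width: 17.5
grasp_force: 60.1
```

No contact so far, with 9 mm left to go.

Request:
drive_tool(increments=[[0,0,0,3,0,0,0],[0,0,0,3,0,0,0],[0,0,0,2,0,0,0],[0,0,0,0.5,0,0,0],[0,0,0,0,0,0,0],[0,0,0,0,0,0,0]])

```text
clock: 10.0
ee_pos: [501.4, -253.7, 45.9]
ee_rot: [-3.142, -0.0, -1.521]
wrist_force: [-0.8, 0.7, -2.9]
width: 17.0
grasp_force: 60.2
```

Request:
drive_tool(increments=[[0,0,0,1,0,0,0],[0,0,0,0.5,0,0,0],[0,0,0,0,0,0,0],[30,0,0,0,0,0,0],[60,0,0,0,0,0,0],[85,0,0,0,0,0,0],[85,0,0,0,0,0,0],[85,0,0,0,0,0,0],[85,0,0,0,0,0,0],[85,0,0,0,0,0,0]])

```text
clock: 11.0
ee_pos: [501.4, -253.7, 44.3]
ee_rot: [3.142, -0.0, -1.521]
wrist_force: [-0.0, -0.1, 0.3]
width: 85.1
grasp_force: 0.0
```

Request:
drive_tool(increments=[[85,0,0,-15,0,0,0],[85,0,0,-30,0,0,0],[85,0,0,-40,0,0,0],[85,0,0,-40,0,0,0],[85,40,0,0,0,0,0],[85,0,0,0,0,0,0],[85,0,0,0,0,0,0]])

```text
clock: 11.7
ee_pos: [503.2, -294.1, 169.1]
ee_rot: [3.141, 0.0, -1.523]
wrist_force: [0.4, 0.4, 0.0]
width: 85.0
grasp_force: 0.0
```

```bash
python3 snap.py w5; python3 - <<'E'
from h import *
b=read_camera('scene')[215:310,320:420,::-1];b=cv2.resize(b,None,fx=3,fy=3,interpolation=cv2.INTER_CUBIC)
a=cv2.imread('pics/w5.png')[:,130:430];a=cv2.resize(a,None,fx=1.4,fy=1.4)
c=np.zeros((590,730,3),np.uint8);c[:588,:420]=a;c[:285,425:725]=b;cv2.imwrite('pics/f.png',c)
E
```

```text
11.7 [ 503.18995689 -294.09557236  169.05895214] [ 3.14144352e+00  2.41329140e-04 -1.52252775e+00]
```

View pics/f.png

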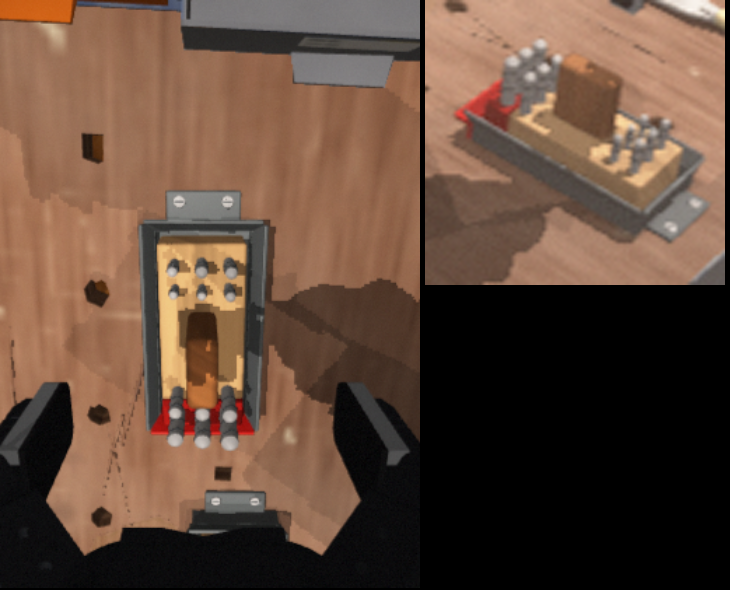

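The rack lies flat and centred in its tray, and its red end at (203,415) is at the tray's red end. The robot is clear of it.

```bash
python3 -c "
from bench import order;print(order.hand_in())"
```

```text
the job is handed in; nothing more can be done
None
```

Rack 1 is turned half a turn and, in the last pictures, sits flat in tray 1 with its red end at the tray's red end; rack 2 was left alone and the job is handed in, with no verdict returned.

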